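Set the casting flasks over the wax trees

TASK

The wax trees are ready to invest: take the four steel casting flasks off the peg rack and lower each one straight down over the tree on the rubber sprue base of its own size, until it stands fully home on the seat inside the base's collar. Leave the four bases upright where they stand in the tray.

Things in the scene. Friction and masses are not known exactly. Their poses are not given: they have to be found in the camera images.
- flask_rack: fixed wooden peg rack: 80 x 350 mm board, its top face 16 mm above the bench, with a row of four upright dowels (12 mm thick, tops 53 mm above the bench). Origin: centre of its underside, at bench level; y runs along the row (dowels at y = -126, -42, 42, 126 mm), z up. At the start one flask stands round each dowel. It stands behind or in front of the tray.
- carrier_tray: fixed low sheet-steel tray, 88 x 360 mm, 10 mm high, inner floor 3 mm up, wire grips at its ends. Origin: centre of its underside, at bench level; y runs along its length, z up. The four sprue bases stand in it in a row, 84 mm apart.
- flask_smallest: the smallest of four casting flasks: plain stainless steel tube open at both ends, 36 mm outside diameter, 2.5 mm wall, 58 mm tall, loose, standing on end. Origin: centre of its lower rim; z is the tube's axis, up. At the start the rim is 16 mm above the bench, round a dowel, with play.
- flask_second: the second smallest of four casting flasks: plain stainless steel tube open at both ends, 44 mm outside diameter, 2.5 mm wall, 64 mm tall, loose, standing on end. Origin: centre of its lower rim; z is the tube's axis, up. At the start the rim is 16 mm above the bench, round a dowel, with play.
- flask_third: the second largest of four casting flasks: plain stainless steel tube open at both ends, 52 mm outside diameter, 2.5 mm wall, 70 mm tall, loose, standing on end. Origin: centre of its lower rim; z is the tube's axis, up. At the start the rim is 16 mm above the bench, round a dowel, with play.
- flask_largest: the largest of four casting flasks: plain stainless steel tube open at both ends, 60 mm outside diameter, 2.5 mm wall, 76 mm tall, loose, standing on end. Origin: centre of its lower rim; z is the tube's axis, up. At the start the rim is 16 mm above the bench, round a dowel, with play.
- base_smallest: the smallest of four sprue bases: loose rubber cup (0.3 kg) for the 36 mm flask, 56 mm across its flared rim, 17 mm high. The flask's lower rim stands on a flat seat 6 mm above its underside; the collar is 44 mm wide inside at the seat, 51 mm at the rim. A wax tree in the middle, 18 mm across, reaches 52 mm above the underside. Origin: centre of the underside; z up.
- base_second: the second smallest of four sprue bases: loose rubber cup (0.3 kg) for the 44 mm flask, 64 mm across its flared rim, 17 mm high. The flask's lower rim stands on a flat seat 6 mm above its underside; the collar is 52 mm wide inside at the seat, 59 mm at the rim. A wax tree in the middle, 26 mm across, reaches 58 mm above the underside. Origin: centre of the underside; z up.
- base_third: the second largest of four sprue bases: loose rubber cup (0.3 kg) for the 52 mm flask, 72 mm across its flared rim, 17 mm high. The flask's lower rim stands on a flat seat 6 mm above its underside; the collar is 60 mm wide inside at the seat, 67 mm at the rim. A wax tree in the middle, 34 mm across, reaches 64 mm above the underside. Origin: centre of the underside; z up.
- base_largest: the largest of four sprue bases: loose rubber cup (0.3 kg) for the 60 mm flask, 80 mm across its flared rim, 17 mm high. The flask's lower rim stands on a flat seat 6 mm above its underside; the collar is 68 mm wide inside at the seat, 75 mm at the rim. A wax tree in the middle, 42 mm across, reaches 70 mm above the underside. Origin: centre of the underside; z up.

How it is judged:
By the outcome, as a careful person would: the job done as asked, in the order asked, and still so for the second after the job is handed in, with the robot touching nothing.
It also fails if it takes over 83 s, if anything falls off the work surface, if the arm or the gripper's body presses on something with over 40 N, if the wrist force passes 120 N, or if a joint passes its speed limit or range.

ROBOT

A 6-joint arm with a two-finger parallel gripper is mounted at the origin on a cart in front of the work surface, level with it; the furniture and walls round the work are solid. World frame = base frame: x ahead of the robot, y to its left, z up, the work surface at z = 0. Lengths are in m, angles in rad, forces in N, time in s.
With the tool pointing down it reaches from about 0.35 to 0.775 m from the base axis. Payload 7.3 kg.
Tool frame: the origin (TCP) lies on the centre line of the jaws, within the pads' length; the fingertips stand 17 mm ahead of it and the grasp point (between the pads) lies 2 mm behind it (robot.tip_extent is the distance from the TCP to the fingertips, in m); z points along the fingers, y is the line along which they close (so a half turn about z gives the same grasp; the last joint's range is limited). The gripper opens to 92 mm and grips with 3 to 60 N. Pads are 19 mm wide; open, the fingers measure 130 mm over their backs; the gripper's body (75 mm by 190 mm) begins 47 mm behind the grasp point.
Start: joints at [-1.442, 0.342, 1.524, -0, 1.275, -0.146], TCP at [0.142, -0.505, 0.244] pointing down, gripper open.
Joint ranges: [-2.53, 2.53], [-0.77, 2.02], [0.04, 2.7], [-1, 4.14], [0.28, 2.66], [-3.11, 3.11]. Speed limits (rad/s): [2.57, 2.57, 3.14, 3.14, 3.14, 3.14].

INTERFACE

Orientations are given as [roll, pitch, yaw] about the fixed x, y, z axes, in that order (R = Rz(yaw) Ry(pitch) Rx(roll)).
In Python, from cell import robot gives the robot as it stands.
- The arm moves only by the tool step_arm, never from a script. Its argument "motion" is a list of rows, each a list of 2 entries, a list of its own where there are three numbers: the shift along the tool's x, y, z in units of 60 mm (1.0 is 60 mm), then the turn about the tool's z in rad. In form: [[[x, y, z], spin], ...]. A call has 1 to 10 rows; each row is the pose to reach, as a shift and turn from the pose commanded when the call began, along the tool's axes at that moment; what a row does not reach only later rows make up. A row lasts 1/8 s, in which the tool goes at most 62.5 mm and 10.7 degrees, less where a joint would pass 70% of its speed; a pose out of reach is approached as far as the arm can. A call with a gripper value outside its range is refused whole. "hand" is the closure in counts, from 0 (fully open) to 255 (shut), set as the call begins (left out, the last holds). The fingers move at their own pace and stop on an object; "squeeze" is the grip in N (left out, the last holds). Time passes only in rows, so rows that repeat a pose let the fingers close. It gives the time, the measured TCP pose, the force, the opening and the grip force at its end, in the units of the state.
- robot.observe(): the state, without advancing time (a new reading comes with each control period).
- robot.read_camera(name): name is "scene" or "top"; returns a dict with "pixels" (384x512x3 uint8, red, green, blue), "intrinsics" (3x3 intrinsics, pixels), "xyz" and "rotation" of the camera in the world. Camera axes: x right, y up, looking along -z (the intrinsics and any distortion apply to the point x, -y, -z); pixel columns grow to the right and rows downward; lengths in m; the calibration is good to about 2 mm. A picture is of the moment at which its call begins. There is no depth.
- robot.hand_in(): hands the job in; it is judged then, once.
The state is a dict: "time": time; "qpos": joint angles; "qvel": joint speeds; "joint_efforts": joint torques, N m; "tool_pos": TCP position; "tool_rot": TCP orientation; "contact_force": force on the tool from outside, world axes, zero at the start; "torque": the same for the moment, N m; "opening": finger opening in m; "grip_force": force on a finger pad.
Only numpy, scipy, OpenCV 4.12 (cv2) and the standard library are available. Lean on these libraries where they do the work, as an engineer would, in place of code of your own. Each camera call takes 0.05 s, during which the arm holds its last target. There are 200 camera calls.

## Working session

There is one attempt and no reset: what is moved stays moved. The work goes in short steps, Python scripts to look and compute and a tool call to move; the robot and the scene stay as the last step left them, time stands still between calls to the robot, and variables do not carry over. Pictures are saved under pics/ and viewed, at most 14 in all, crops included, and the job is handed in when it is done.

Besides the shell and the picture viewer there is one more tool, called after "Call:" as name([rows], argument=value, ...), one row to a line, values as JSON. step_arm: Moves the arm, as the interface text tells. Its arguments: {"type":"object","properties":{"motion":{"type":"array"},"hand":{"type":"number"},"squeeze":{"type":"number"}},"required":["motion"]}

```bash
mkdir -p pics; python3 - <<'E'
from cell import robot
import cv2
s=robot.observe();print({k:s[k] for k in("time","tool_pos","tool_rot","opening","contact_force")})
for n in("scene","top"):
    c=robot.read_camera(n);cv2.imwrite(f"pics/{n}0.png",c["pixels"][:,:,::-1]);print(n,c["intrinsics"],c["xyz"],c["rotation"],c.keys())
E
```

```text
{'time': 0.0, 'tool_pos': array([ 0.14241872, -0.5049205 ,  0.24305424]), 'tool_rot': array([-3.14009826e+00, -2.12138088e-04,  2.74791617e-01]), 'opening': 0.09214847532158976, 'contact_force': array([ 0.27530693, -0.40526066, -0.14616727])}
scene [[398.567717     0.         259.44937949]
 [  0.         398.567717   192.73530232]
 [  0.           0.           1.        ]] [0.11057971 0.6435242  0.58061316] [ 0.94046698 -0.00435473 -2.46425489] dict_keys(['pixels', 'intrinsics', 'xyz', 'rotation'])
top [[467.00158068   0.         265.48951009]
 [  0.         467.00158068 195.64506435]
 [  0.           0.           1.        ]] [0.47485028 0.10164087 0.95588604] [ 0.07718272 -0.01653642 -1.55325022] dict_keys(['pixels', 'intrinsics', 'xyz', 'rotation'])
```

View pics/scene0.png

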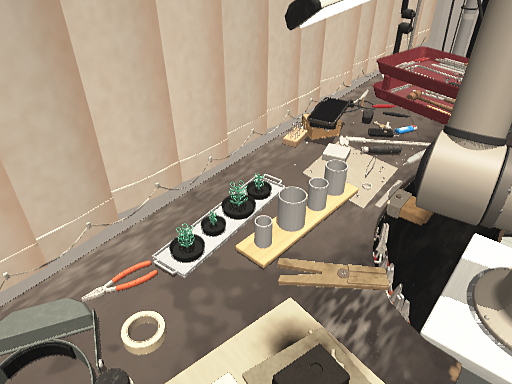

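View pics/top0.png

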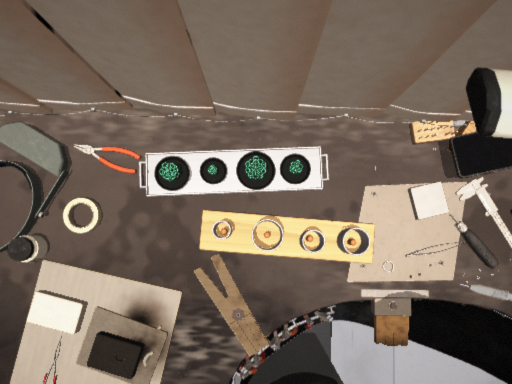

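The scene view shows the tray behind the rack. In the top view the flasks, left to right, are smallest (223,229), largest (268,234), second (312,239) and third (352,241). The bases are third (172,172), smallest (213,170), largest (256,170) and second (295,167). Next I'll enlarge the top view.

```bash
cat > h.py <<'E'
from cell import robot
import cv2, numpy as np
from scipy.spatial.transform import Rotation as Rot
def cam(n):
    c=robot.read_camera(n);c["R"]=Rot.from_euler("xyz",c["rotation"]).as_matrix();return c
def cast(c,uv,z):
    k=c["intrinsics"];uv=np.atleast_2d(uv).astype(float)
    d=np.c_[(uv[:,0]-k[0,2])/k[0,0],-(uv[:,1]-k[1,2])/k[1,1],-np.ones(len(uv))]@c["R"].T
    o=np.array(c["xyz"]);return o+d*((z-o[2])/d[:,2])[:,None]
def proj(c,p):
    q=(np.atleast_2d(p)-c["xyz"])@c["R"];k=c["intrinsics"]
    return np.c_[k[0,2]+k[0,0]*q[:,0]/-q[:,2],k[1,2]-k[1,1]*q[:,1]/-q[:,2]]
def circ(P):
    A=np.c_[2*P[:,:2],np.ones(len(P))];s=np.linalg.lstsq(A,(P[:,:2]**2).sum(1),rcond=None)[0]
    return s[0],s[1],np.sqrt(s[2]+s[0]**2+s[1]**2)
E
python3 - <<'E'
from h import *
c=cam("top");im=c["pixels"][:,:,::-1].copy()
cv2.imwrite("pics/t1.png",cv2.resize(im[200:262,195:380],None,fx=4,fy=4,interpolation=cv2.INTER_CUBIC))
g=im.max(2).astype(np.uint8)
m=((g<70)).astype(np.uint8);m[:,:148]=0;m[:,322:]=0;m[:150]=0;m[192:]=0
hsv=cv2.cvtColor(im,cv2.COLOR_BGR2HSV)
w=(g<110)|((hsv[...,1]>90)&(hsv[...,0]>60)&(hsv[...,0]<100))
for n,u,v,r in(("third",172,172,.036),("smallest",213,170,.028),("largest",256,170,.04),("second",295,167,.032)):
    roi=np.zeros_like(g);cv2.circle(roi,(u,v),26,255,-1)
    mm=(w&(roi>0)).astype(np.uint8);cs,_=cv2.findContours(mm,cv2.RETR_EXTERNAL,cv2.CHAIN_APPROX_NONE)
    k=max(cs,key=cv2.contourArea);P=cast(c,cv2.convexHull(k)[:,0],.020);e=cv2.fitEllipse(k);print(n,e[0],e[1],np.round(circ(cast(c,k[:,0],.02)),4),r, np.round(cast(c,e[0],.02),4))
# board ends
y=((hsv[...,0]>12)&(hsv[...,0]<30)&(hsv[...,1]>90)&(g>150)).astype(np.uint8);y[:205]=0;y[265:]=0;y[:,:195]=0;y[:,380:]=0
k=max(cv2.findContours(y,0,1)[0],key=cv2.contourArea);b=cv2.boxPoints(cv2.minAreaRect(k));print(np.round(cast(c,b,.016),4))
E
```

```text
third (171.89596557617188, 172.87049865722656) (33.375885009765625, 34.265869140625) [0.59   0.2765 0.034 ] 0.036 [[0.5899 0.2765 0.02  ]]
smallest (212.95303344726562, 170.45225524902344) (25.21295928955078, 26.183347702026367) [0.5965 0.1942 0.0259] 0.028 [[0.5964 0.1942 0.02  ]]
largest (255.40878295898438, 170.02159118652344) (37.210506439208984, 37.437679290771484) [0.5991 0.1087 0.0378] 0.04 [[0.599  0.1087 0.02  ]]
second (294.7612609863281, 168.5448455810547) (29.022449493408203, 29.459375381469727) [0.6036 0.0292 0.0297] 0.032 [[0.6035 0.0292 0.02  ]]
[[ 0.4375  0.2191  0.016 ]
 [ 0.5178  0.2148  0.016 ]
 [ 0.4953 -0.1347  0.016 ]
 [ 0.4148 -0.128   0.016 ]]
```

View pics/t1.png

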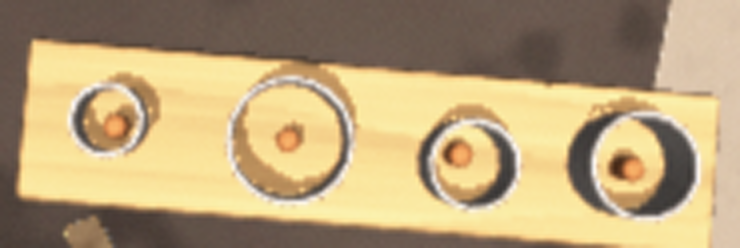

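The crop shows four bright rims, with crop centres at about (107,120), (291,138), (470,163) and (645,165). I'll fit circles to them at their known top heights.

```bash
python3 - <<'E'
from h import *
c=cam("top");im=c["pixels"][:,:,::-1].copy();hsv=cv2.cvtColor(im,cv2.COLOR_BGR2HSV)
for n,u,v,r,h in(("smallest",195+107/4,230,.018,.074),("largest",195+291/4,234.5,.03,.092),("second",195+470/4,240.7,.022,.08),("third",195+645/4,241.2,.026,.086)):
    p0=cast(c,(u,v),h)[0]
    ys,xs=np.where((hsv[...,1]<60)&(hsv[...,2]>130));P=cast(c,np.c_[xs,ys],h)
    for it in range(4):
        d=np.hypot(*(P[:,:2]-p0[:2]).T);s=abs(d-(r-.00125))<(.004 if it<2 else .003);f=circ(P[s]);p0=np.array([f[0],f[1]])
    print(n,np.round(f,4),r,s.sum())
# tray white box
w=((hsv[...,1]<40)&(hsv[...,2]>170)).astype(np.uint8);w[:140]=0;w[200:]=0;w[:,:135]=0;w[:,330:]=0
w=cv2.morphologyEx(w,cv2.MORPH_CLOSE,np.ones((5,5)))
k=max(cv2.findContours(w,0,1)[0],key=cv2.contourArea);b=cv2.boxPoints(cv2.minAreaRect(k));B=cast(c,b,.01);print(np.round(B,4),B.mean(0))
# scene cross check of base centres / flask tops
s=cam("scene");I=s["pixels"][:,:,::-1].copy()
for n,p,r,h in(("third",(.59,.2765),.036,.02),("smallest",(.5965,.1942),.028,.02),("largest",(.599,.1087),.04,.02),("second",(.6036,.0292),.032,.02)):
    t=np.linspace(0,6.28,60);q=proj(s,np.c_[p[0]+r*np.cos(t),p[1]+r*np.sin(t),0*t+h]);cv2.polylines(I,[np.int32(q*16)],True,(0,0,255),1,cv2.LINE_AA,4)
cv2.imwrite("pics/s1.png",cv2.resize(I[160:280,140:360],None,fx=3.5,fy=3.5,interpolation=cv2.INTER_CUBIC))
E
```

```text
smallest [0.4778 0.1705 0.0164] 0.018 89
largest [0.4696 0.0843 0.0281] 0.03 155
second [ 0.4597 -0.0023  0.0204] 0.022 110
third [ 0.4606 -0.0814  0.0244] 0.026 133
[[ 0.6304  0.3484  0.01  ]
 [ 0.6538 -0.0369  0.01  ]
 [ 0.5646 -0.0411  0.01  ]
 [ 0.542   0.3415  0.01  ]] [0.59771524 0.15296719 0.01      ]
```

View pics/s1.png

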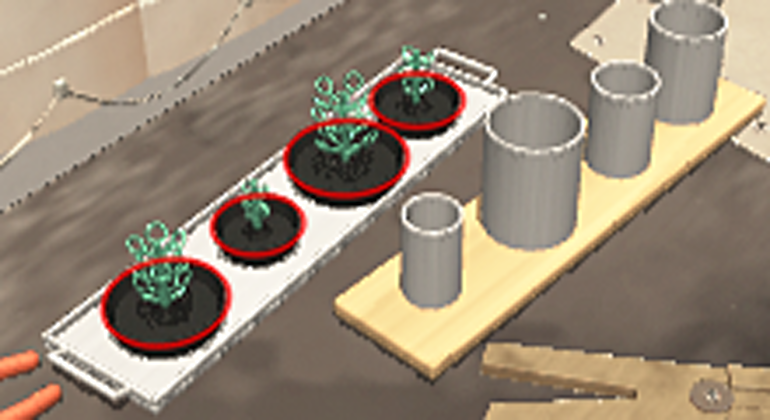

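The red rim predictions sit on the four bases in the scene view, so both cameras agree to about 2 mm. I'll move to above the third flask at (0.4606, -0.0814), turning the tool to yaw π/2.

Call:
step_arm([
  [[7.02,-5.35,0],-1.296],
  [[7.02,-5.35,0],-1.296],
  [[7.02,-5.35,0],-1.296],
  [[7.02,-5.35,0],-1.296],
  [[7.02,-5.35,0],-1.296],
  [[7.02,-5.35,0],-1.296],
  [[7.02,-5.35,0],-1.296],
  [[7.02,-5.35,0.5],-1.296],
  [[7.02,-5.35,1.5],-1.296],
  [[7.02,-5.35,1.5],-1.296],
], hand=0, squeeze=25)

```text
time: 1.5
tool_pos: [0.4595, -0.0801, 0.151]
tool_rot: [-3.136, -0.002, 1.574]
contact_force: [-0.8, -0.1, 0.4]
opening: 0.0919
grip_force: 0.0
```

Call:
step_arm([
  [[-0.02,0.02,0.7],0],
  [[-0.02,0.02,1.27],0],
  [[-0.02,0.02,1.27],0],
])

```text
time: 1.88
tool_pos: [0.4608, -0.0838, 0.0767]
tool_rot: [-3.138, -0.001, 1.57]
contact_force: [-0.1, -0.0, 1.1]
opening: 0.092
grip_force: 0.0
```

Call:
step_arm([
  [[0,0,0],0],
  [[0,0,0],0],
  [[0,0,0],0],
  [[0,0,0],0],
  [[0,0,0],0],
  [[0,0,0],0],
], hand=255)

```text
time: 2.62
tool_pos: [0.4619, -0.0833, 0.0778]
tool_rot: [-3.142, 0.0, 1.571]
contact_force: [-2.2, -0.3, 5.8]
opening: 0.0514
grip_force: 25.0
```

Call:
step_arm([
  [[0,0,-0.8],0],
  [[0,0,-1.6],0],
  [[0,0,-1.6],0],
  [[5.97,2.14,-1.6],0],
  [[5.97,2.14,-1.6],0],
  [[5.97,2.14,-1.6],0],
  [[5.97,2.14,-1.6],0],
  [[5.97,2.14,-1.6],0],
  [[5.97,2.14,-1.6],0],
  [[5.97,2.14,-1.6],0],
])

```text
time: 3.88
tool_pos: [0.5898, 0.2789, 0.1703]
tool_rot: [-3.139, 0.0, 1.575]
contact_force: [0.5, -0.4, -2.3]
opening: 0.0522
grip_force: 25.0
```

Call:
step_arm([
  [[0,0,0],0],
  [[0,0,0],0],
  [[0,0,0],0],
])

```text
time: 4.25
tool_pos: [0.5904, 0.2736, 0.1736]
tool_rot: [-3.141, 0.0, 1.569]
contact_force: [0.5, -0.3, -1.8]
opening: 0.052
grip_force: 25.0
```

```bash
python3 - <<'E'
from h import *
s=robot.observe();print(s["tool_pos"],s["tool_rot"],s["opening"])
c=cam("scene");im=c["pixels"][:,:,::-1]
cv2.imwrite("pics/s2.png",cv2.resize(im[120:290,110:310],None,fx=3.5,fy=3.5,interpolation=cv2.INTER_CUBIC))
E
```

```text
[0.59040223 0.2735604  0.17359276] [-3.14143791e+00  3.11833826e-04  1.56908032e+00] 0.05201726531446787
```

View pics/s2.png

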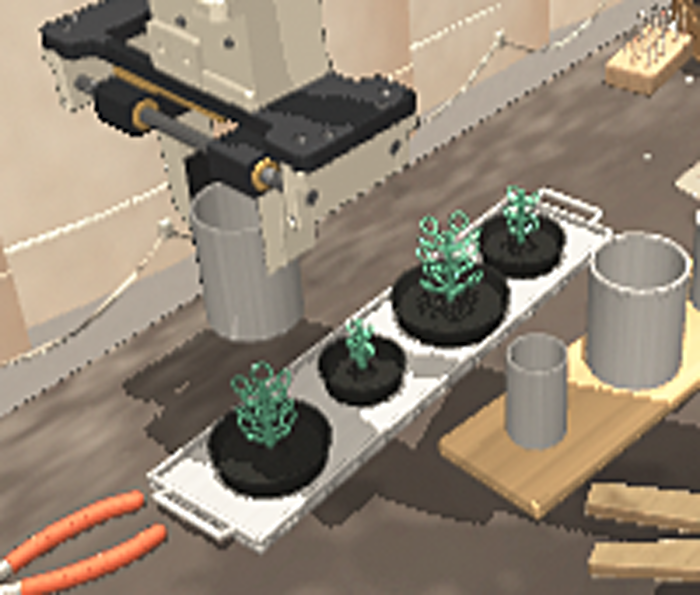

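The scene view shows the flask hanging upright, with its lower end spanning about x 207 to 303 in the crop and its lowest point near y 340. I'll compare that with where it should be.

```bash
python3 - <<'E'
from h import *
c=cam("scene");t=np.linspace(0,6.28,90)
for dy in(-.003,0,.003):
    q=(proj(c,np.c_[.59+.026*np.cos(t),.2765+dy+.026*np.sin(t),0*t+.111])-[110,120])*3.5
    print(dy,q.min(0),q.max(0))
hs=[robot.observe()["tool_pos"] for _ in range(3)];print(hs)
E
```

```text
-0.003 [207.43431415 284.35503273] [305.10876221 344.5334132 ]
0 [203.12081427 286.908616  ] [301.07778068 347.39033028]
0.003 [198.7853808  289.47476863] [297.02647809 350.26212186]
[array([0.59051555, 0.27393513, 0.1738039 ]), array([0.59051555, 0.27393513, 0.1738039 ]), array([0.59051555, 0.27393513, 0.1738039 ])]
```

Call:
step_arm([
  [[0.03,0,0.3],0],
  [[0.03,0,0.6],0],
  [[0.03,0,0.9],0],
  [[0.03,0,1.2],0],
  [[0.03,0,1.4],0],
  [[0.03,0,1.55],0],
  [[0.03,0,1.65],0],
  [[0.03,0,1.68],0],
  [[0.03,0,1.68],0],
])

```text
time: 5.48
tool_pos: [0.5906, 0.2768, 0.073]
tool_rot: [3.141, -0.0, 1.571]
contact_force: [-0.4, -0.3, -1.3]
opening: 0.0519
grip_force: 25.0
```

```bash
python3 - <<'E'
from h import *
s=robot.observe();print(s["tool_pos"],s["contact_force"])
c=cam("scene");im=c["pixels"][:,:,::-1]
cv2.imwrite("pics/s3.png",cv2.resize(im[180:290,130:300],None,fx=4,fy=4,interpolation=cv2.INTER_CUBIC))
E
```

```text
[0.59057057 0.27680667 0.07299715] [-0.39517895 -0.27254943 -1.2600407 ]
```

View pics/s3.png

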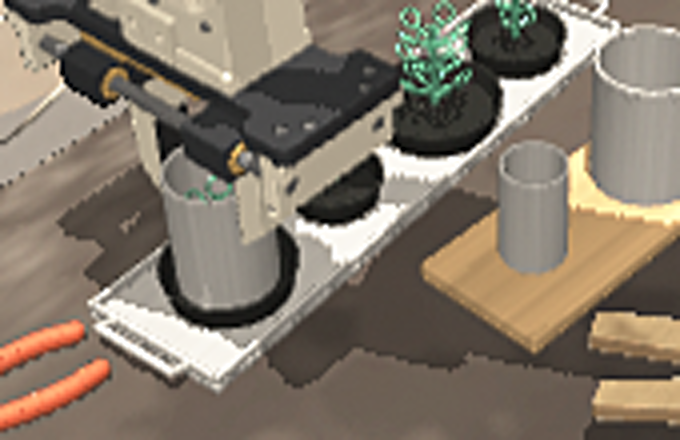

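The flask is inside the collar with the tree in its bore, and the gripper still carries its weight. I'll go the last 3 mm, then release.

Call:
step_arm([
  [[0,0,0.03],0],
  [[0,0,0.05],0],
  [[0,0,0.05],0],
  [[0,0,0.05],0],
])

```text
time: 6.02
tool_pos: [0.5906, 0.2769, 0.0708]
tool_rot: [3.14, -0.0, 1.571]
contact_force: [-2.9, -0.7, 6.0]
opening: 0.0519
grip_force: 25.0
```

Call:
step_arm([
  [[0,0,0],0],
  [[0,0,0],0],
  [[0,0,0],0],
  [[0,0,-0.5],0],
  [[0,0,-1.4],0],
  [[0,0,-1.4],0],
  [[0,0,-1.4],0],
], hand=0)

```text
time: 6.9
tool_pos: [0.5901, 0.2766, 0.1533]
tool_rot: [-3.141, 0.0, 1.571]
contact_force: [-0.1, -0.6, -0.8]
opening: 0.0919
grip_force: 0.0
```

Call:
step_arm([
  [[-1.77,-1.87,0],0],
  [[-1.77,-1.87,0],0],
  [[-1.77,-1.87,0],0],
  [[-1.77,-1.87,0],0],
  [[-1.77,-1.87,0.7],0],
  [[-1.77,-1.87,1.3],0],
  [[-1.77,-1.87,1.47],0],
  [[-1.77,-1.87,1.47],0],
  [[-1.77,-1.87,1.47],0],
])

```text
time: 8.02
tool_pos: [0.4792, 0.1709, 0.0665]
tool_rot: [3.139, -0.0, 1.571]
contact_force: [0.2, 0.1, 0.8]
opening: 0.0921
grip_force: 0.0
```

Call:
step_arm([
  [[0,0,0],0],
  [[0,0,0],0],
  [[0,0,0],0],
  [[0,0,0],0],
  [[0,0,0],0],
  [[0,0,0],0],
  [[0,0,0],0],
  [[0,0,0],0],
], hand=255)

```text
time: 9.02
tool_pos: [0.4781, 0.1705, 0.0655]
tool_rot: [-3.142, 0.0, 1.571]
contact_force: [-0.1, 0.2, 0.6]
opening: 0.0344
grip_force: 25.0
```

Call:
step_arm([
  [[0,0,-0.8],0],
  [[0,0,-1.5],0],
  [[0,0,-1.5],0],
  [[0.4,1.97,-1.5],0],
  [[0.4,1.97,-1.5],0],
  [[0.4,1.97,-1.5],0],
  [[0.4,1.97,-1.5],0],
  [[0.4,1.97,-1.5],0],
])

```text
time: 10.02
tool_pos: [0.5951, 0.1944, 0.1551]
tool_rot: [-3.14, 0.0, 1.571]
contact_force: [1.2, 0.3, -1.2]
opening: 0.0344
grip_force: 25.0
```

```bash
python3 - <<'E'
from h import *
s=robot.observe();print(s["tool_pos"],s["opening"])
c=cam("scene");im=c["pixels"][:,:,::-1]
I=np.ascontiguousarray(cv2.resize(im[120:290,110:310],None,fx=3.5,fy=3.5,interpolation=cv2.INTER_CUBIC));t=np.linspace(0,6.28,90)
for r,z in((.018,.106),(.028,.02)):
    q=(proj(c,np.c_[.5965+r*np.cos(t),.1942+r*np.sin(t),0*t+z])-[110,120])*3.5
    cv2.polylines(I,[np.int32(q)],True,(0,0,255),1)
cv2.imwrite("pics/s4.png",I)
E
```

```text
[0.59507416 0.19438715 0.15514977] 0.03436243878043371
```

View pics/s4.png

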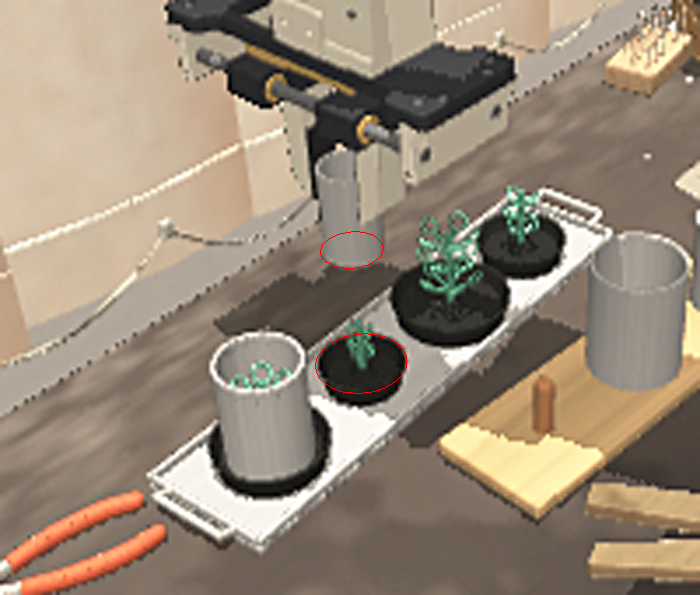

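The third flask stands home. The smallest hangs over its base within about 1 mm of the prediction, so I'll lower it.

Call:
step_arm([
  [[0,0,0.4],0],
  [[0,0,0.8],0],
  [[0,0,1.1],0],
  [[0,0,1.3],0],
  [[0,0,1.45],0],
  [[0,0,1.55],0],
  [[0,0,1.6],0],
  [[0,0,1.63],0],
  [[0,0,1.63],0],
  [[0,0,1.63],0],
])

```text
time: 11.32
tool_pos: [0.5966, 0.1946, 0.0584]
tool_rot: [3.141, -0.0, 1.571]
contact_force: [-2.5, -1.0, 5.0]
opening: 0.0349
grip_force: 25.0
```

Call:
step_arm([
  [[0,0,0],0],
  [[0,0,0],0],
  [[0,0,0],0],
  [[0,0,0],0],
  [[0,0,-0.5],0],
  [[0,0,-1.6],0],
  [[0,0,-1.6],0],
  [[-1.84,-2.12,-1.6],0],
  [[-1.84,-2.12,-1.6],0],
  [[-1.84,-2.12,-1.6],0],
], hand=0)

```text
time: 12.58
tool_pos: [0.4667, 0.0829, 0.153]
tool_rot: [-3.14, 0.0, 1.571]
contact_force: [0.2, -1.3, 0.7]
opening: 0.0917
grip_force: 0.0
```

Call:
step_arm([
  [[0,0,0],0],
  [[0,0,0],0],
])

```text
time: 12.82
tool_pos: [0.4699, 0.0843, 0.1537]
tool_rot: [3.141, -0.0, 1.57]
contact_force: [0.6, -0.4, 1.0]
opening: 0.0919
grip_force: 0.0
```

Call:
step_arm([
  [[0,0,0.6],0],
  [[0,0,1.1],0],
  [[0,0,1.23],0],
  [[0,0,1.23],0],
])

```text
time: 13.32
tool_pos: [0.4697, 0.0846, 0.0797]
tool_rot: [-3.141, 0.0, 1.571]
contact_force: [-0.1, -0.8, 0.2]
opening: 0.092
grip_force: 0.0
```

Call:
step_arm([
  [[0,0,0],0],
  [[0,0,0],0],
  [[0,0,0],0],
  [[0,0,0],0],
  [[0,0,0],0],
  [[0,0,0],0],
  [[0,0,0],0],
], hand=255)

```text
time: 14.2
tool_pos: [0.4695, 0.0841, 0.0802]
tool_rot: [3.141, 0.0, 1.571]
contact_force: [-0.2, 0.3, 5.9]
opening: 0.0585
grip_force: 25.4
```

Call:
step_arm([
  [[0,0,-0.8],0],
  [[0,0,-1.5],0],
  [[0,0,-1.5],0],
  [[0.41,2.16,-1.5],0],
  [[0.41,2.16,-1.5],0],
  [[0.41,2.16,-1.5],0],
  [[0.41,2.16,-1.5],0],
  [[0.41,2.16,-1.5],0],
])

```text
time: 15.2
tool_pos: [0.5972, 0.1086, 0.1691]
tool_rot: [-3.139, 0.0, 1.571]
contact_force: [-0.5, 0.2, -2.9]
opening: 0.0585
grip_force: 25.4
```

```bash
python3 - <<'E'
from h import *
s=robot.observe();print(s["tool_pos"],s["opening"])
c=cam("scene");im=c["pixels"][:,:,::-1]
I=np.ascontiguousarray(cv2.resize(im[120:290,130:330],None,fx=3.5,fy=3.5,interpolation=cv2.INTER_CUBIC));t=np.linspace(0,6.28,90)
for r,z in((.030,.106),(.040,.02)):
    q=(proj(c,np.c_[.599+r*np.cos(t),.1087+r*np.sin(t),0*t+z])-[130,120])*3.5
    cv2.polylines(I,[np.int32(q)],True,(0,0,255),1)
cv2.imwrite("pics/s5.png",I)
E
```

```text
[0.59715875 0.10856684 0.16912251] 0.058513616400452995
```

View pics/s5.png

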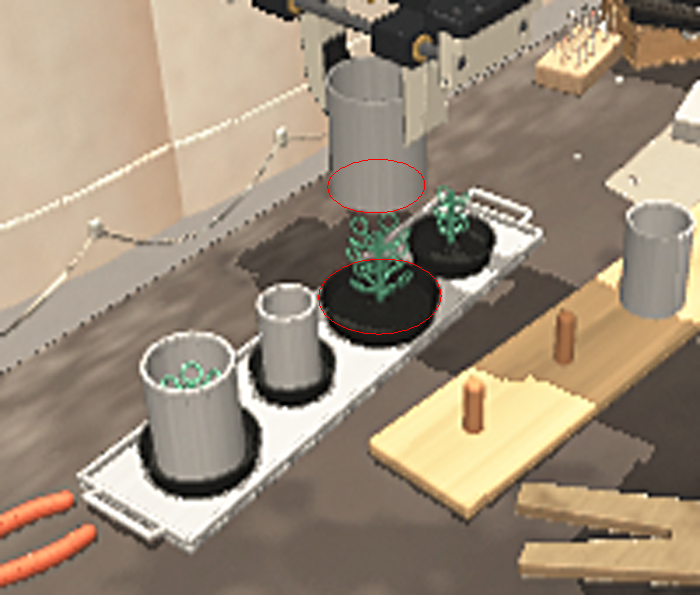

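The smallest is home, and the largest hangs over its base at the predicted place. Lowering it.

Call:
step_arm([
  [[0,0,0],0],
  [[0,0,0.5],0],
  [[0,0,0.9],0],
  [[0,0,1.2],0],
  [[0,0,1.4],0],
  [[0,0,1.55],0],
  [[0,0,1.6],0],
  [[0,0,1.63],0],
  [[0,0,1.63],0],
  [[0,0,1.63],0],
])

```text
time: 16.5
tool_pos: [0.5989, 0.1087, 0.0732]
tool_rot: [3.141, 0.0, 1.571]
contact_force: [-2.2, -1.1, 4.9]
opening: 0.0587
grip_force: 25.4
```

Call:
step_arm([
  [[0,0,0],0],
  [[0,0,0],0],
  [[0,0,0],0],
  [[0,0,-0.5],0],
  [[0,0,-1.4],0],
  [[0,0,-1.4],0],
  [[-1.85,-2.32,-1.4],0],
  [[-1.85,-2.32,-1.4],0],
  [[-1.85,-2.32,-1.4],0],
  [[-1.85,-2.32,-1.4],0],
], hand=0)

```text
time: 17.75
tool_pos: [0.4565, -0.0036, 0.1554]
tool_rot: [-3.138, -0.0, 1.568]
contact_force: [0.4, 0.2, -0.4]
opening: 0.0918
grip_force: 0.0
```

Call:
step_arm([
  [[0,0,0],0],
  [[0,0,0.6],0],
  [[0,0,1.2],0],
  [[0,0,1.43],0],
  [[0,0,1.43],0],
  [[0,0,1.43],0],
])

```text
time: 18.5
tool_pos: [0.4606, -0.0022, 0.0712]
tool_rot: [3.14, 0.0, 1.571]
contact_force: [-0.8, -0.4, -0.6]
opening: 0.092
grip_force: 0.0
```

Call:
step_arm([
  [[0,0,0],0],
  [[0,0,0],0],
  [[0,0,0],0],
  [[0,0,0],0],
  [[0,0,0],0],
  [[0,0,0],0],
  [[0,0,0],0],
  [[0,0,0],0],
], hand=255)

```text
time: 19.5
tool_pos: [0.4596, -0.0023, 0.0703]
tool_rot: [3.142, 0.0, 1.571]
contact_force: [0.7, -0.4, -0.2]
opening: 0.0427
grip_force: 25.0
```

Call:
step_arm([
  [[0,0,-0.8],0],
  [[0,0,-1.5],0],
  [[0,0,-1.5],0],
  [[0.52,2.4,-1.5],0],
  [[0.52,2.4,-1.5],0],
  [[0.52,2.4,-1.5],0],
  [[0.52,2.4,-1.5],0],
  [[0.52,2.4,-1.5],0],
  [[0.52,2.4,-1.5],0],
])

```text
time: 20.62
tool_pos: [0.6025, 0.0287, 0.1601]
tool_rot: [-3.14, 0.0, 1.57]
contact_force: [-0.2, 0.9, -0.6]
opening: 0.0428
grip_force: 25.0
```

```bash
python3 - <<'E'
from h import *
s=robot.observe();print(s["tool_pos"],s["opening"])
c=cam("scene");im=c["pixels"][:,:,::-1]
I=np.ascontiguousarray(cv2.resize(im[110:280,150:350],None,fx=3.5,fy=3.5,interpolation=cv2.INTER_CUBIC));t=np.linspace(0,6.28,90)
for r,z in((.022,.106),(.032,.02)):
    q=(proj(c,np.c_[.6036+r*np.cos(t),.0292+r*np.sin(t),0*t+z])-[150,110])*3.5
    cv2.polylines(I,[np.int32(q)],True,(0,0,255),1)
cv2.imwrite("pics/s6.png",I)
E
```

```text
[0.60252727 0.02868926 0.16006056] 0.042841820156471935
```

View pics/s6.png

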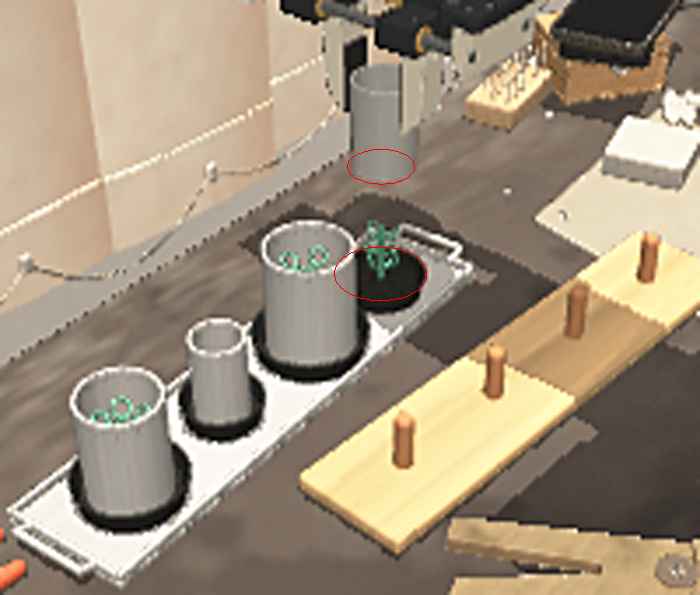

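The first three flasks are home. The second hangs over its base about 1 mm off, so I'll lower it.

Call:
step_arm([
  [[0,0,0],0],
  [[0,0,0.5],0],
  [[0,0,0.9],0],
  [[0,0,1.2],0],
  [[0,0,1.4],0],
  [[0,0,1.55],0],
  [[0,0,1.6],0],
  [[0,0,1.63],0],
  [[0,0,1.63],0],
  [[0,0,1.63],0],
])

```text
time: 21.92
tool_pos: [0.6038, 0.0289, 0.0633]
tool_rot: [3.141, 0.0, 1.571]
contact_force: [-1.8, -0.0, 4.9]
opening: 0.0427
grip_force: 25.0
```

Call:
step_arm([
  [[0,0,0],0],
  [[0,0,0],0],
  [[0,0,0],0],
  [[0,0,0],0],
  [[0,0,-0.5],0],
  [[0,0,-1.6],0],
  [[0,0,-2],0],
  [[-1,-2.4,-2],0],
  [[-2,-4.0,-2],0],
  [[-2,-4.0,-2],0],
], hand=0)

```text
time: 23.18
tool_pos: [0.4336, -0.0539, 0.1826]
tool_rot: [3.141, 0.001, 1.572]
contact_force: [-0.3, -1.1, 0.3]
opening: 0.0916
grip_force: 0.0
```

```bash
python3 - <<'E'
from h import *
a=cam("scene")["pixels"][:,:,::-1];c=cam("top");b=c["pixels"][:,:,::-1]
cv2.imwrite("pics/f.png",np.vstack([cv2.resize(a[150:270,140:320],(600,400),interpolation=cv2.INTER_CUBIC),cv2.resize(b[140:200,135:335],(600,180),interpolation=cv2.INTER_CUBIC)]))
hsv=cv2.cvtColor(b,cv2.COLOR_BGR2HSV)
for n,p,r,h in(("third",(.59,.2765),.026,.079),("smallest",(.5965,.1942),.018,.067),("largest",(.599,.1087),.03,.085),("second",(.6036,.0292),.022,.073)):
    ys,xs=np.where((hsv[...,1]<60)&(hsv[...,2]>130));P=cast(c,np.c_[xs,ys],h);p=np.array(p)
    for _ in range(3):
        s=abs(np.hypot(*(P[:,:2]-p).T)-r+.00125)<.003;f=circ(P[s]);p=np.array(f[:2])
    print(n,np.round(f,4),s.sum())
E
```

```text
third [0.5902 0.2784 0.0249] 196
smallest [0.5963 0.1955 0.0168] 115
largest [0.5992 0.109  0.0289] 211
second [0.6039 0.0281 0.0208] 148
```

View pics/f.png

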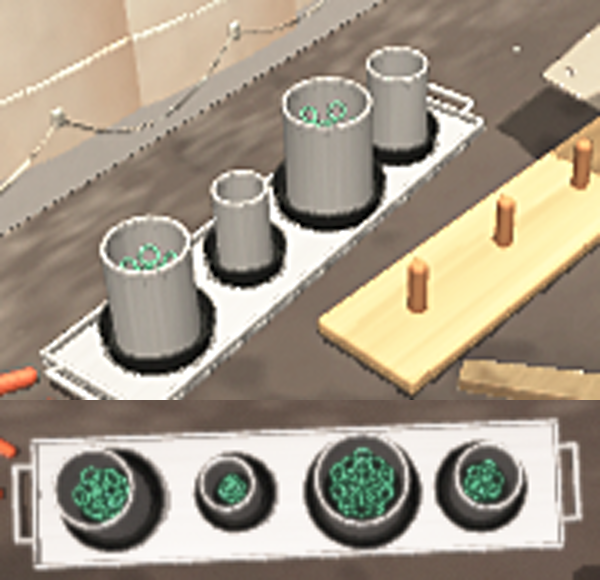

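All four flasks stand upright in their collars, with rim centres within 2 mm of the bases, and the arm is clear.

```bash
python3 -c "
from cell import robot
print(robot.hand_in())"
```

```text
the job is handed in; nothing more can be done
None
```

I handed the job in: all four flasks are lowered over their trees and standing on the seats of their own bases in the tray, after about 23 s of the 83 s; the judge's verdict was not shown.

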